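# Pack the last prism and clamp the case shut

## Robot

A 6-joint arm with a two-finger parallel gripper is mounted at the origin on the work surface. World frame = base frame: x ahead of the robot, y to its left, z up, the work surface at z = 0. Lengths are in m, angles in rad, forces in N, time in s.
With the tool pointing down it reaches from about 0.35 to 0.85 m from the base axis. Payload 8.1 kg.
Tool frame: the origin (TCP) lies at the very end of the fingers, on their centre line; the grasp point (between the pads) lies 19 mm behind it; z points along the fingers, y is the direction in which the jaws open and shut (so a half turn about z gives the same grasp; the last joint's range is limited). The gripper opens to 93 mm and grips with 3 to 60 N. Pads are 15 mm wide; open, the fingers measure 128 mm over their backs; the gripper's body (75 mm by 188 mm) begins 65 mm behind the grasp point.
Start: joints at [1.06, 0.13, 1.488, -0, 1.523, -0.085], TCP at [0.248, 0.546, 0.219] pointing down, gripper open.
Joint ranges: [-2.96, 2.96], [-0.89, 2.26], [0.02, 2.5], [-1.34, 4.48], [0, 2.73], [-2.66, 2.66]. Speed limits (rad/s): [2.39, 2.39, 2.79, 3.14, 3.14, 3.14].

## Interface

Orientations are given as a rotation vector (axis times angle).
In Python, from plant import robot gives the robot as it stands.
- The arm moves only by the shell command python3 -m inch 'ROWS' [FORCE]. ROWS is JSON, a list that holds one entry, the list of rows, each a list of 7 numbers: the shift along the tool's x, y, z in cm, then the turn, a rotation vector about the tool's x, y, z in degrees, then the gripper command: -1 is fully open, 1 is shut, values between are in proportion. A call has 1 to 5 rows; each row shifts and turns the commanded pose from where the row before left it, along the tool's axes as they then stand; what a row does not reach is not made up. A row lasts 1/10 s, in which the tool goes at most 50 mm and 8.59 degrees, less where a joint would pass 70% of its speed; a pose out of reach is approached as far as the arm can. A call with a gripper value outside its range is refused whole. The fingers move at their own pace and stop on an object; FORCE is the grip in N (left out, the last holds). Time passes only in rows, so rows that do not move let the fingers close. It gives the time, the measured TCP pose, the force and the opening at its end, in the units of the state.
- robot.read_state(): the state, without advancing time (a new reading comes with each control period).
- robot.read_camera(name): name is "scene" or "top"; returns a dict with "image" (384x512x3 uint8, blue, green, red), "K" (3x3 intrinsics, pixels), "R" (3x3) and "t" (3): a world point X has camera coordinates R X + t. Camera axes: x right, y down, z forward; pixel columns grow to the right and rows downward; lengths in m; the calibration is good to about 2 mm. A picture is of the moment at which its call begins. There is no depth.
- robot.close_job(): hands the job in, once; it reports no verdict.
The state is a dict: "t": time; "q": joint angles; "dq": joint speeds; "joint_torque": joint torques, N m; "tool_pos": TCP position; "orientation": TCP orientation; "force": force on the tool from outside, world axes, zero at the start; "wrist_torque": the same for the moment, N m; "opening": finger opening in m.
Only numpy, scipy, OpenCV 4.12 (cv2) and the standard library are available. Lean on these libraries where they do the work, as an engineer would, in place of code of your own. Each camera call takes 0.05 s, during which the arm holds its last target. There are 200 camera calls.

## Task

Gently set the triangular glass prism that stands on the table upright into the free slot of the wooden prism case, beside its two fellows, and let go of it. Then push the case's hinged lid fully shut, and after that swing the steel clamp strap over and press it down flat on the lid. Leave the two prisms already in the case and everything else on the table where they are.

Things in the scene. Friction and masses are not known exactly. Their poses are not given: they have to be found in the camera images.
- prism: the loose green glass prism, standing on the table: a flat-topped triangle seen from the side, base 90 mm long (own x), 14 mm long at the flat top, 70 mm tall (own z up), 30 mm thick (own y) with two parallel upright side faces; it is the same turned half round about z. About 0.27 kg. Origin: centre of its underside
- case: open wooden case fixed to the table, 116 (own x) x 216 (own y) x 84 mm high, walls and floor 6 mm. Own x points from the clamp side (near the robot) to the hinge side, z up. Three slots along own x at own y = -60, 0, +60 mm, each 36 mm wide, 104 mm long, between rails 26 mm above the table; above them 30 mm is free between prisms, 27 mm to the end walls. Origin: centre of its underside
- pad: thin cork pad, 88 x 30 x 2 mm, lying on the case floor in the free slot, its axes parallel to the case's. Origin: centre of its underside, 6 mm above the table; a prism in the slot stands on it, 8 mm above the table. A prism not fully down stops the lid
- lid (a joint): angle of the lid in rad: 0 shut (flat on the rim), grows as it opens, 1.57 standing upright, more leaning back away from the robot; stop at 2.0. The hinge is stiff: the lid stays where it is left (1 to 3 N at its free edge moves it)
- lid_hinge (a point): middle of the hinge line: 60 mm from the case's origin along the case's own x, 84 mm above the table. The line runs along the case's own y
- lid_edge (a point): middle of the lid's free edge on its outer (upper when shut) face. The lid is a flat plate 120 mm from hinge line to free edge, 216 mm wide and 8 mm thick (its inner face passes through the hinge line); standing open it reaches 204 mm above the table
- clamp (a joint): angle of the clamp strap in rad: 0 down flat over the lid (strap pointing along the case's own x), 1.57 upright, more leaning out away from the case; stop at 2.6. The pivot is stiff: it stays where it is left (about 2 N at its end moves it)
- clamp_pivot (a point): pivot of the clamp strap: 68 mm from the case's origin against the case's own x (outside the middle of its front wall), 99 mm above the table; the pivot line runs along the case's own y between two 6 mm thick steel cheeks that reach 104 mm above the table, 21 mm either side of the middle
- clamp_tip (a point): middle of the rolled end of the steel clamp strap, 66 mm from the pivot. The strap is 30 mm wide and 6 mm thick, the rolled end 14 mm thick, 73 mm in all from the pivot; shut, its middle line lies 99 mm above the table
- stored1: a prism like the loose one, already standing in a slot of the case. Origin: centre of its underside
- stored2: another such prism, already standing in a slot of the case. Origin: centre of its underside
- block: bystander: oblong green glass block, 90 x 30 mm, 50 mm high. Origin: centre of its underside
- jar: bystander: squat amber glass jar with a dark cap, 72 mm across, 70 mm high. Origin: centre of its underside
- lapper: bystander: brass lapping tool standing handle up, foot 70 mm across, 80 mm high. Origin: centre of its underside
- caliper: bystander: nickel caliper lying flat, 170 mm long (own y), jaws 60 mm (own x), 9 mm high. Origin: middle of its beam, underside
- iron_lap: bystander: round iron polishing lap with black pitch on top, 144 mm across, 35 mm high. Origin: centre of its underside
- brush: bystander: brush lying flat at the back of the table. Origin: centre of its underside
Things that resemble listed ones, but are neither listed nor needed, are in the scene too. Leave any orange, purple or yellow look-alike of the prism alone.

How it is judged:
By the outcome, as a careful person would: the job done as asked, in the order asked, and still so for the second after the job is handed in, with the robot touching nothing.
It also fails if it takes over 72 s, if anything falls off the work surface, if the arm or the gripper's body presses on something with over 40 N, if the wrist force passes 120 N, or if a joint passes its speed limit or range.

## Working session

There is one attempt and no reset: what is moved stays moved. The work goes in short steps, Python scripts to look and compute and a shell command to move; the robot and the scene stay as the last step left them, time stands still between calls to the robot, and variables do not carry over. Pictures are saved under pics/ and viewed, about 8 in all and at most 12, crops included, and the job is handed in when it is done.

```bash
mkdir -p pics; ls; python3 - <<'E'
from plant import robot
import cv2,numpy as np
s=robot.read_state();print({k:np.round(v,3) for k,v in s.items()})
for n in("scene","top"):
    c=robot.read_camera(n);cv2.imwrite(f"pics/{n}0.png",c["image"]);np.savez(f"{n}0.npz",**c)
    print(n,c["K"].round(1).tolist(),(-c["R"].T@c["t"]).round(3),c["R"].round(2).tolist())
E
```

```text
pics
{'t': np.float64(0.0), 'q': array([ 1.06 ,  0.131,  1.489, -0.   ,  1.523, -0.085]), 'dq': array([-0.001,  0.001,  0.   , -0.001, -0.   ,  0.   ]), 'joint_torque': array([-1.0000e-03, -5.5982e+01, -4.9177e+01,  7.7000e-02,  3.5000e-02,
        0.0000e+00]), 'tool_pos': array([0.248, 0.546, 0.218]), 'orientation': array([-6.64e-01, -3.07e+00,  3.00e-03]), 'force': array([ 0.494, -1.145,  0.247]), 'wrist_torque': array([-0.015, -0.016,  0.017]), 'opening': np.float64(0.093)}
scene [[487.4, 0.0, 260.3], [0.0, 487.4, 203.8], [0.0, 0.0, 1.0]] [1.464 0.502 0.943] [[-0.47, 0.88, 0.01], [0.55, 0.3, -0.78], [-0.69, -0.35, -0.63]]
top [[390.7, 0.0, 256.2], [0.0, 390.7, 193.4], [0.0, 0.0, 1.0]] [0.48  0.035 0.999] [[0.02, -1.0, -0.01], [-1.0, -0.02, -0.02], [0.02, 0.01, -1.0]]
```

View pics/scene0.png

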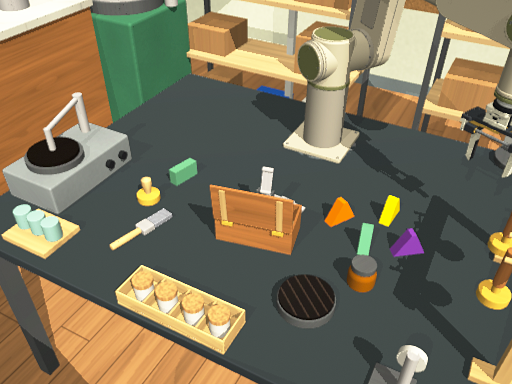

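View pics/top0.png

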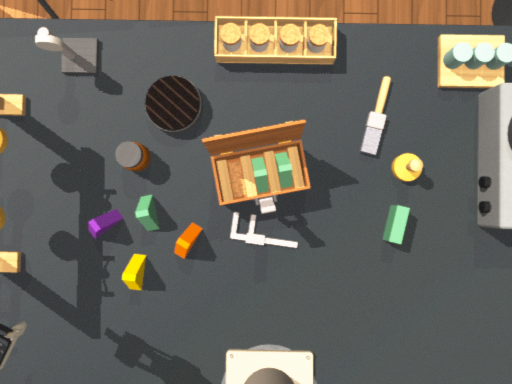

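The top view has green at (147,212) and at (397,225), with purple (105,223), orange (188,240) and yellow (135,271) look-alikes. The free slot is the left one, near (236,180). I'll check both green things in one enlarged crop.

```bash
python3 - <<'E'
import cv2,numpy as np
t=cv2.imread("pics/top0.png");s=cv2.imread("pics/scene0.png")
f=lambda im,x,y,w,h,k:cv2.resize(im[y:y+h,x:x+w],(w*k,h*k),interpolation=cv2.INTER_CUBIC)
a=np.hstack([f(t,110,180,65,70,4),f(t,200,110,120,70,4)[:280,:480]])
b=np.hstack([f(s,330,190,100,75,4),f(t,370,190,60,75,4)])
w=max(a.shape[1],b.shape[1])
p=lambda i:np.pad(i,((0,0),(0,w-i.shape[1]),(0,0)))
cv2.imwrite("pics/crop1.png",np.vstack([p(a),p(b)]))
for n,i in(("top",t),("scene",s)):
    h=cv2.cvtColor(i,cv2.COLOR_BGR2HSV);m=cv2.inRange(h,(60,60,40),(85,255,255))
    for c in cv2.findContours(m,0,1)[0]:
        if 60<cv2.contourArea(c)<3000:
            print(n,cv2.boundingRect(c),cv2.approxPolyDP(c,2.,True)[:,0].tolist(), [np.median(h[...,k][cv2.drawContours(np.zeros_like(m),[c],-1,255,-1)>0]) for k in range(3)])
E
```

```text
top (383, 205, 27, 40) [[391, 205], [383, 239], [400, 244], [409, 208]] [np.float64(66.0), np.float64(79.0), np.float64(236.0)]
top (135, 195, 24, 36) [[141, 196], [135, 215], [147, 230], [157, 229], [152, 195]] [np.float64(66.0), np.float64(87.0), np.float64(140.0)]
top (252, 158, 16, 34) [[257, 158], [252, 161], [258, 190], [267, 189], [262, 160]] [np.float64(63.0), np.float64(82.0), np.float64(211.0)]
top (276, 153, 15, 34) [[277, 154], [276, 159], [281, 183], [285, 186], [290, 185], [290, 167], [285, 153]] [np.float64(63.0), np.float64(82.0), np.float64(209.0)]
scene (356, 223, 18, 32) [[362, 223], [356, 253], [368, 254], [373, 224]] [np.float64(67.0), np.float64(95.0), np.float64(233.0)]
scene (169, 158, 29, 28) [[195, 160], [188, 158], [170, 168], [170, 181], [177, 185], [196, 174]] [np.float64(67.0), np.float64(101.0), np.float64(177.0)]
```

View pics/crop1.png

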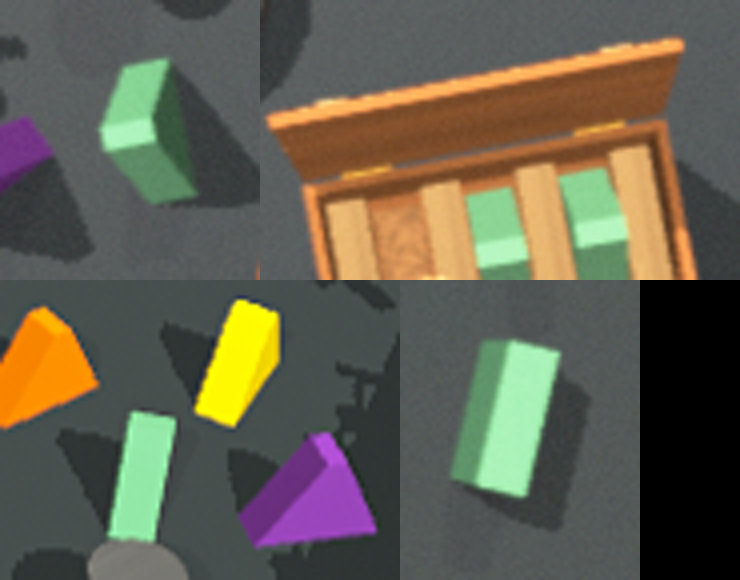

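The prism is the green at top (147,212): a triangle with a narrow bright top, and its four base corners show. The green at (397,225) is the flat-topped block, and orange, purple and yellow are decoys. Next I enlarge the case and compute the prism pose.

```bash
cat > h.py <<'E'
import numpy as np,cv2
from plant import robot
def ray(c,px,z):
    d=c["R"].T@np.linalg.inv(c["K"])@np.array([px[0],px[1],1.]);o=-c["R"].T@c["t"]
    return o+d*(z-o[2])/d[2]
def proj(c,X):
    p=c["K"]@(c["R"]@np.asarray(X)+c["t"]);return p[:2]/p[2]
E
python3 - <<'E'
from h import *
c=np.load("top0.npz")
P=np.array([ray(c,p,0) for p in[(141.3,196.3),(152,195),(159.3,228.9),(147.7,230.6)]])
print(P.round(4).tolist(),P.mean(0).round(4));
d=(P[0]+P[1]-P[2]-P[3])/2;w=(P[0]+P[3]-P[1]-P[2])/2
print("len",np.linalg.norm(d),"w",np.linalg.norm(w),"ang long",np.degrees(np.arctan2(d[1],d[0])),np.degrees(np.arctan2(w[1],w[0]))-90)
# top patch
im=c["image"];h=cv2.cvtColor(im,cv2.COLOR_BGR2HSV);m=cv2.inRange(h,(55,40,190),(90,255,255))
n,l,st,ce=cv2.connectedComponentsWithStats(m)
for i in range(1,n):
    if st[i,4]>15:print(st[i],ce[i].round(1),ray(c,ce[i],.070).round(4),ray(c,ce[i],.078).round(4))
cv2.imwrite("pics/case.png",cv2.resize(im[115:220,195:325],None,fx=6,fy=5.7,interpolation=cv2.INTER_CUBIC)[:600,:])
s=np.load("scene0.npz")["image"]
print(ray(c,(213,202),.084))
E
```

```text
[[0.4898, 0.3342, 0.0], [0.4936, 0.3068, 0.0], [0.4073, 0.2861, 0.0], [0.4025, 0.3157, 0.0]] [0.4483 0.3107 0.    ]
len 0.08898163582112668 w 0.028785187704520106 ang long 12.705966295603973 8.642460798914655
[275 153  16  19 209] [282.7 161.9] [ 0.5766 -0.0219  0.07  ] [ 0.5758 -0.0215  0.078 ]
[252 157  15  20 203] [258.6 166.9] [0.5638 0.0353 0.07  ] [0.563  0.0353 0.078 ]
[135 195  16  23 226] [142.8 206.6] [0.4647 0.3091 0.07  ] [0.4648 0.3067 0.078 ]
[389 205  21  39 468] [398.7 224.2] [ 0.4335 -0.2991  0.07  ] [ 0.4339 -0.2962  0.078 ]
[0.47848838 0.14053624 0.084     ]
```

View pics/case.png

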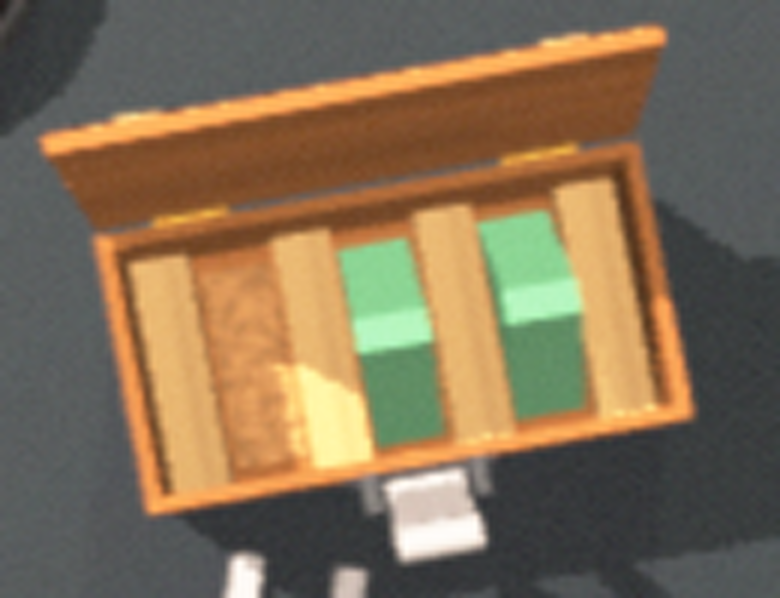

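The case rim corners in this crop are (148,513), (693,415), (640,148) and (95,238). The lid stands open leaning back, and the strap leans out toward the robot with its tip near (440,530).

```bash
python3 - <<'E'
from h import *
c=np.load("top0.npz");s=np.load("scene0.npz")
u=lambda x,y:((x+.5)/6-.5+195,(y+.5)/5.7-.5+115)
r=np.array([ray(c,u(*p),.084) for p in[(148,513),(693,415),(640,148),(95,238)]])
x=(r[2]+r[3]-r[0]-r[1])/2;y=(r[0]+r[3]-r[1]-r[2])/2
C=r.mean(0);print("case",C.round(4),"len",np.linalg.norm(x),np.linalg.norm(y),"yaw",np.degrees(np.arctan2(x[1],x[0])),np.degrees(np.arctan2(-y[0],y[1])))
a=np.arctan2(-y[0],y[1])
R=np.array([[np.cos(a),-np.sin(a),0],[np.sin(a),np.cos(a),0],[0,0,1]]);C[2]=0
W=lambda p:C+R@np.array(p)
loc=lambda X:R.T@(X-C)
print("slot",W((0,.06,.008)))
# stored top patches, pad
for q in[(392,332),(540,302)]: print("stored top local",loc(ray(c,u(*q),.078)).round(4))
for q in[(205,265),(272,262),(300,465),(232,478)]: print("pad",loc(ray(c,u(*q),.008)).round(4))
# lid angle: free edge along outer face / check points
for q in[(43,145),(663,35)]:
  e=[];
  for t in np.linspace(1.3,2,141):
    sy=.108 if q[0]<300 else -.108
    e.append((np.linalg.norm(proj(c,W((.06-.12*np.cos(t),sy,.084+.12*np.sin(t))))-u(*q)),t))
  print("lid",min(e))
# clamp tip
e=[(np.linalg.norm(proj(c,W((-.068+.066*np.cos(t),0,.099+.066*np.sin(t))))-u(441,528)),t) for t in np.linspace(1,2.6,161)];print("clamp",min(e))
# scene verification: project case rim corners
print("scene rim",[proj(s,W((sx*.058,sy*.108,z))).round(1).tolist() for sx,sy,z in[(1,1,0),(1,-1,0),(1,1,.084),(1,-1,.084)]])
# prism in scene
P=[ray(c,p,0) for p in[(141.3,196.3),(152,195),(159.3,228.9),(147.7,230.6)]]
print("scene prism",[proj(s,p).round(1).tolist() for p in P])
print("prism top",ray(c,(142.2,213.2),.07))
for A in[(361.8,223),(373,224.5)]: print(ray(s,A,.07))
for A in (ray(s,(367.5,223),.07),): print()
E
```

```text
case [0.5503 0.0311 0.084 ] len 0.11353213419488443 0.21642128540513061 yaw 11.482940245226942 11.267263722900633
slot [0.53853327 0.08996485 0.008     ]
stored top local [-0.0009  0.0009  0.078 ]
stored top local [ 0.0009 -0.0586  0.078 ]
pad [0.0478 0.0722 0.008 ]
pad [0.0441 0.0441 0.008 ]
pad [-0.0471  0.0485  0.008 ]
pad [-0.0477  0.0778  0.008 ]
lid (np.float64(0.09366372016968237), np.float64(1.715))
lid (np.float64(0.5734547211578692), np.float64(1.725))
clamp (np.float64(0.7563516633712767), np.float64(1.8))
scene rim [[290.7, 254.5], [216.2, 238.2], [292.4, 231.7], [214.8, 215.5]]
scene prism [[367.5, 255.7], [357.5, 253.1], [360.4, 232.0], [370.9, 234.3]]
prism top [0.44894992 0.31007924 0.07      ]
[0.44919646 0.2936471  0.07      ]
[0.44044957 0.32239639 0.07      ]
```

```bash
cat >> h.py <<'E'
from scipy.spatial.transform import Rotation as Ro
CC=np.array([.5503,.0311,0]);A=np.radians(11.3)
def W(x,y,z): return CC+np.array([np.cos(A)*x-np.sin(A)*y,np.sin(A)*x+np.cos(A)*y,z])
def st():
    s=robot.read_state();M=Ro.from_rotvec(s["orientation"]).as_matrix()
    return s,np.array(s["tool_pos"]),M
def show(*targets):
    s,p,M=st()
    print("t",round(float(s["t"]),2),"p",p.round(4),"x-ang",np.degrees(np.arctan2(M[1,0],M[0,0])).round(1),"z",M[:,2].round(3),"F",np.round(s["force"],1),"op",round(float(s["opening"]),4),"q",np.round(s["q"],2))
    for t in targets: print(" to",np.round(t,4),"shift cm in tool axes",(100*M.T@(np.array(t)-p)).round(2))
def goal(M2): # turn needed in tool axes, deg
    _,_,M=st();return np.degrees(Ro.from_matrix(M.T@M2).as_rotvec()).round(2)
def down(deg): # tool down, tool x at world angle deg
    a=np.radians(deg);x=np.array([np.cos(a),np.sin(a),0]);z=np.array([0,0,-1.]);return np.array([x,np.cross(z,x),z]).T
E
python3 -c "
from h import *
show((.4485,.3105,.13));print(goal(down(12.5)),goal(down(192.5)))"; python3 -m inch '[[[0,0,0,0,0,0,-0.3]]]' 20
```

```text
t 0.1 p [0.2476 0.546  0.2177] x-ang 155.6 z [-0.001 -0.001 -1.   ] F [-0.4  0.3 -0.1] op 0.093 q [ 1.06  0.13  1.49 -0.    1.52 -0.09]
 to [0.4485 0.3105 0.13  ] shift cm in tool axes [-28.03 -13.13   8.79]
[-5.000e-02  1.100e-01  1.431e+02] [ -0.09  -0.04 -36.9 ]
t: 0.2
tool_pos: [0.2476, 0.5462, 0.218]
orientation: [-0.664, -3.07, 0.002]
force: [-0.0, 0.3, -0.5]
opening: 0.0887
```

```bash
python3 -m inch '[[[-3.5,-1.64,0,0,0,0,-0.3],[-3.5,-1.64,0,0,0,0,-0.3],[-3.5,-1.64,0,0,0,0,-0.3],[-3.5,-1.64,0,0,0,0,-0.3],[-3.5,-1.64,0,0,0,0,-0.3]]]' >/dev/null
python3 -m inch '[[[-3.5,-1.64,0,0,0,0,-0.3],[-3.5,-1.64,0,0,0,0,-0.3],[-3.5,-1.64,0,0,0,0,-0.3],[0,0,0,0,0,0,-0.3]]]' >/dev/null
python3 -m inch '[[[0,0,0,0,0,-7.4,-0.3],[0,0,0,0,0,-7.4,-0.3],[0,0,0,0,0,-7.4,-0.3],[0,0,0,0,0,-7.4,-0.3],[0,0,0,0,0,-7.4,-0.3]]]' >/dev/null
python3 -m inch '[[[0,0,3,0,0,0,-0.3],[0,0,3,0,0,0,-0.3],[0,0,0,0,0,0,-0.3],[0,0,0,0,0,0,-0.3]]]'>/dev/null
python3 -c "
from h import *
show((.4485,.3105,.030));print(goal(down(192.5)))"
```

```text
t 2.0 p [0.4478 0.3115 0.1585] x-ang -167.4 z [-0.002 -0.001 -1.   ] F [ 0.9 -0.3  0.6] op 0.0603 q [ 0.51  0.02  1.71  0.    1.41 -1.28]
 to [0.4485 0.3105 0.03  ] shift cm in tool axes [-0.07 -0.11 12.85]
[-0.02 -0.1   0.13]
```

```bash
python3 -m inch '[[[0,-0.1,2.5,0,0,0,-0.3],[0,0,2.5,0,0,0,-0.3],[0,0,2.5,0,0,0,-0.3],[0,0,2,0,0,0,-0.3],[0,0,0,0,0,0,-0.3]]]' 
python3 -m inch '[[[0,0,1.5,0,0,0,-0.3],[0,0,1.2,0,0,0,-0.3],[0,0,0.6,0,0,0,-0.3],[0,0,0,0,0,0,-0.3]]]'
python3 -m inch '[[[0,0,0,0,0,0,0.1],[0,0,0,0,0,0,0.2],[0,0,0,0,0,0,0.3],[0,0,0,0,0,0,0.4],[0,0,0,0,0,0,0.6]]]' 20
python3 -m inch '[[[0,0,0,0,0,0,1],[0,0,0,0,0,0,1],[0,0,0,0,0,0,1]]]' 20
python3 -c "
from h import *
show()
c=robot.read_camera('scene');cv2.imwrite('pics/s2.png',c['image'][130:330,260:460].repeat(3,0).repeat(3,1))"
```

```text
t: 2.5
tool_pos: [0.4478, 0.3101, 0.0626]
orientation: [0.345, -3.12, 0.001]
force: [-0.8, -1.2, -0.2]
opening: 0.0607
t: 2.9
tool_pos: [0.4482, 0.31, 0.0297]
orientation: [0.345, -3.121, 0.001]
force: [0.8, 0.3, -0.5]
opening: 0.0607
t: 3.4
tool_pos: [0.449, 0.3106, 0.031]
orientation: [-0.345, 3.122, 0.001]
force: [-0.5, -0.0, 1.8]
opening: 0.0297
t: 3.7
tool_pos: [0.4491, 0.3105, 0.031]
orientation: [-0.345, 3.122, 0.0]
force: [-1.3, 0.7, 4.2]
opening: 0.03
t 3.7 p [0.4491 0.3105 0.031 ] x-ang -167.4 z [ 0.001  0.    -1.   ] F [-1.3  0.7  4.2] op 0.03 q [ 0.51  0.16  1.81  0.    1.17 -1.28]
```

View pics/s2.png

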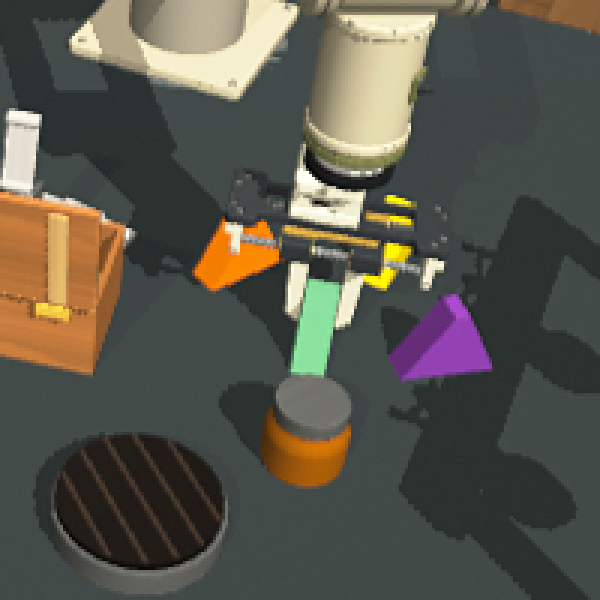

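The prism is held: opening 30 mm, and it stands between the fingers at crop (315,330). I'll lift it, and refine the slot position from the rail edges.

```bash
python3 -m inch '[[[0,0,-0.4,0,0,0,1],[0,0,-1,0,0,0,1],[0,0,-2,0,0,0,1],[0,0,-3,0,0,0,1],[0,0,-3,0,0,0,1]]]' 30
python3 -m inch '[[[0,0,-2.2,0,0,1.2,1],[0,0,0,0,0,0,1],[0,0,0,0,0,0,1]]]' 30 >/dev/null
python3 - <<'E'
from h import *
c=np.load("top0.npz")
u=lambda x,y:((x+.5)/6-.5+195,(y+.5)/5.7-.5+115)
R=np.array([[np.cos(A),-np.sin(A),0],[np.sin(A),np.cos(A),0],[0,0,1]])
loc=lambda X:R.T@(X-CC)
for q in[(130,262),(190,255),(230,490),(168,492),(273,240),(330,232),(372,460),(312,468),(415,210),(473,206),(515,432),(455,440)]: print(q,loc(ray(c,u(*q),.026)).round(4))
show(W(0,.06,.15),W(0,.06,.17));print(goal(down(191.4)))
# prism offset in hand: project base corners later
E
```

```text
t: 4.25
tool_pos: [0.4481, 0.3098, 0.1252]
orientation: [0.345, -3.121, 0.001]
force: [0.3, 0.3, -2.9]
opening: 0.0301
(130, 262) [0.0526 0.1017 0.026 ]
(190, 255) [0.0512 0.0766 0.026 ]
(230, 490) [-0.0531  0.0785  0.026 ]
(168, 492) [-0.0493  0.104   0.026 ]
(273, 240) [0.0514 0.0415 0.026 ]
(330, 232) [0.0506 0.0175 0.026 ]
(372, 460) [-0.0507  0.0182  0.026 ]
(312, 468) [-0.0497  0.0433  0.026 ]
(415, 210) [ 0.0538 -0.019   0.026 ]
(473, 206) [ 0.0512 -0.043   0.026 ]
(515, 432) [-0.0493 -0.0424  0.026 ]
(455, 440) [-0.0483 -0.0172  0.026 ]
t 4.55 p [0.4488 0.3102 0.1464] x-ang -168.6 z [ 0.  0. -1.] F [-0.3 -0.  -3.9] op 0.0295 q [ 0.51  0.03  1.73 -0.    1.38 -1.26]
 to [0.5385 0.0899 0.15  ] shift cm in tool axes [ -4.43 -23.37  -0.36]
 to [0.5385 0.0899 0.17  ] shift cm in tool axes [ -4.43 -23.37  -2.36]
[0.   0.02 0.03]
```

```bash
python3 -m inch '[[[-0.6,-2.5,0,0,0,0.4,1],[-0.7,-3.5,0,0,0,0,1],[-0.7,-3.5,0,0,0,0,1],[-0.7,-3.5,0,0,0,0,1],[-0.7,-3.5,0,0,0,0,1]]]' >/dev/null
python3 -m inch '[[[-0.6,-3.5,0,0,0,0,1],[-0.4,-2.4,0,0,0,0,1],[0,-0.9,0,0,0,0,1],[0,0,0,0,0,0,1],[0,0,0,0,0,0,1]]]' 
python3 - <<'E'
from h import *
show(W(0,.06,.10),W(0,.06,.042));print(goal(down(191)))
s=robot.read_camera("scene");i=s["image"]
cv2.imwrite("pics/s3.png",cv2.resize(i[130:270,190:350],None,fx=4,fy=4,interpolation=cv2.INTER_CUBIC))
E
```

```text
t: 5.55
tool_pos: [0.5356, 0.0908, 0.1454]
orientation: [0.301, -3.125, -0.001]
force: [-0.1, 0.3, -3.3]
opening: 0.0296
t 5.55 p [0.5356 0.0908 0.1454] x-ang -169.0 z [-0.002  0.    -1.   ] F [-0.1  0.3 -3.3] op 0.0296 q [ 0.07  0.03  1.73  0.    1.38 -1.69]
 to [0.5385 0.0899 0.1   ] shift cm in tool axes [-0.28 -0.14  4.54]
 to [0.5385 0.0899 0.042 ] shift cm in tool axes [-0.29 -0.15 10.34]
[ 0.05 -0.12  0.01]
```

View pics/s3.png

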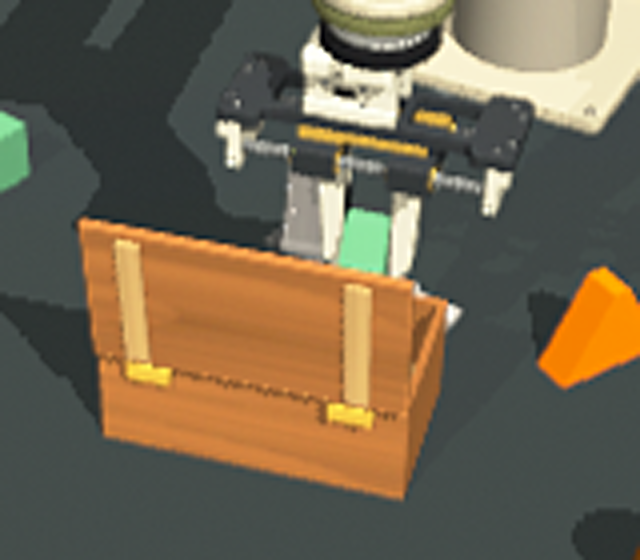

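The prism hangs upright between the fingers at crop (365,240), over the slot behind the open lid. Lowering in stages.

```bash
python3 -m inch '[[[-0.28,-0.14,0,0,0,0,1],[0,0,2,0,0,0,1],[0,0,2,0,0,0,1],[0,0,2,0,0,0,1],[0,0,0,0,0,0,1]]]' 
python3 -m inch '[[[0,0,0.8,0,0,0,1],[0,0,0.8,0,0,0,1],[0,0,0.6,0,0,0,1],[0,0,0,0,0,0,1]]]' 
python3 -m inch '[[[0,0,0.4,0,0,0,1],[0,0,0.4,0,0,0,1],[0,0,0.2,0,0,0,1],[0,0,0,0,0,0,1]]]' 
python3 -c "
from h import *
show(W(0,.06,.039))"
```

```text
t: 6.1
tool_pos: [0.5371, 0.0899, 0.0834]
orientation: [0.303, -3.121, -0.0]
force: [-0.3, 0.1, -3.4]
opening: 0.0296
t: 6.5
tool_pos: [0.5392, 0.0892, 0.0639]
orientation: [0.301, -3.126, -0.0]
force: [-0.4, 0.3, -1.5]
opening: 0.0299
t: 6.9
tool_pos: [0.5394, 0.0892, 0.0542]
orientation: [0.301, -3.126, 0.0]
force: [-0.4, -0.4, -3.7]
opening: 0.0297
t 6.9 p [0.5394 0.0892 0.0542] x-ang -169.0 z [-0.001 -0.    -1.   ] F [-0.4 -0.4 -3.7] op 0.0297 q [ 0.07  0.13  1.8  -0.    1.21 -1.69]
 to [0.5385 0.0899 0.039 ] shift cm in tool axes [0.06 0.09 1.52]
```

```bash
python3 -m inch '[[[0.05,0.07,0.4,0,0,0,1],[0,0,0.3,0,0,0,1],[0,0,0.3,0,0,0,1],[0,0,0,0,0,0,1]]]' 
python3 -m inch '[[[0,0,0.2,0,0,0,1],[0,0,0.15,0,0,0,1],[0,0,0,0,0,0,1],[0,0,0,0,0,0,1]]]' 
python3 -c "
from h import *
show(W(0,.06,.039))"
```

```text
t: 7.3
tool_pos: [0.5386, 0.0898, 0.044]
orientation: [0.301, -3.126, -0.0]
force: [-0.7, 0.5, -2.5]
opening: 0.0301
t: 7.7
tool_pos: [0.5391, 0.0898, 0.0411]
orientation: [0.301, -3.127, 0.0]
force: [-0.4, -0.5, -3.0]
opening: 0.0299
t 7.7 p [0.5391 0.0898 0.0411] x-ang -169.0 z [-0. -0. -1.] F [-0.4 -0.5 -3. ] op 0.0299 q [ 0.07  0.15  1.81 -0.    1.19 -1.69]
 to [0.5385 0.0899 0.039 ] shift cm in tool axes [0.05 0.02 0.21]
```

```bash
python3 -m inch '[[[0,0,0.1,0,0,0,1],[0,0,0.05,0,0,0,1],[0,0,0,0,0,0,1],[0,0,0,0,0,0,1]]]' 
python3 -m inch '[[[0,0,0.05,0,0,0,1],[0,0,0.05,0,0,0,1],[0,0,0,0,0,0,1],[0,0,0,0,0,0,1]]]' 
```

```text
t: 8.1
tool_pos: [0.539, 0.0898, 0.0396]
orientation: [0.301, -3.127, 0.0]
force: [0.4, 0.3, -2.6]
opening: 0.03
t: 8.5
tool_pos: [0.5392, 0.0898, 0.0391]
orientation: [-0.301, 3.127, -0.0]
force: [-3.9, -0.3, 3.5]
opening: 0.0299
```

Contact at the expected height. Releasing a little (fingers have 9–12 mm of room), then rising.

```bash
python3 -m inch '[[[0,0,0,0,0,0,0.33],[0,0,0,0,0,0,0.3],[0,0,0,0,0,0,0.25],[0,0,0,0,0,0,0.2],[0,0,0,0,0,0,0.2]]]' 5
python3 -m inch '[[[0,0,-0.5,0,0,0,0.2],[0,0,-1,0,0,0,0.2],[0,0,-2,0,0,0,0.2],[0,0,-3,0,0,0,0.2],[0,0,-4,0,0,0,0.2]]]'
python3 -m inch '[[[0,0,-4,0,0,0,0.2],[0,0,-4,0,0,0,0.2],[0,0,-3,0,0,0,0.2],[0,0,0,0,0,0,1],[0,0,0,0,0,0,1]]]'
```

```text
t: 9.0
tool_pos: [0.5391, 0.0898, 0.0386]
orientation: [-0.301, 3.127, 0.0]
force: [0.4, 0.5, -0.4]
opening: 0.037
t: 9.5
tool_pos: [0.5377, 0.0897, 0.1438]
orientation: [0.301, -3.124, -0.0]
force: [0.2, -1.2, 0.5]
opening: 0.0369
t: 10.0
tool_pos: [0.5396, 0.0899, 0.2552]
orientation: [-0.301, 3.124, -0.0]
force: [-0.2, -0.5, -0.5]
opening: 0.0255
```

```bash
python3 -m inch '[[[-2.6,-1.2,0,0,0,0,1],[-2.6,-1.2,0,0,0,0,1],[-2.6,-1.2,0,0,0,0,1],[-2.6,-1.2,0,0,0,0,1],[-2.6,-1.2,0,0,0,0,1]]]' >/dev/null
python3 -m inch '[[[0,0,0,0,0,0,1],[0,0,0,0,0,0,1],[0,0,0,0,0,0,1]]]' 
python3 - <<'E'
from h import *
show(W(.13,0,.165));print(goal(down(191.2)))
i=robot.read_camera("top")["image"];j=robot.read_camera("scene")["image"]
f=lambda a:cv2.resize(a,None,fx=4,fy=4,interpolation=cv2.INTER_CUBIC)
cv2.imwrite("pics/c4.png",np.hstack([f(i[120:220,200:320]),np.pad(f(j[150:250,205:285]),((0,0),(0,0),(0,0)))]))
E
```

```text
t: 10.8
tool_pos: [0.6771, 0.0561, 0.2528]
orientation: [0.301, -3.125, -0.0]
force: [0.4, 0.2, -0.3]
opening: 0.0003
t 10.8 p [0.6771 0.0561 0.2528] x-ang -169.0 z [-0.002  0.    -1.   ] F [ 0.4  0.2 -0.3] op 0.0003 q [ 0.01  0.34  1.19  0.    1.62 -1.76]
 to [0.6778 0.0566 0.165 ] shift cm in tool axes [-0.09  0.03  8.78]
[ 0.03 -0.09 -0.18]
```

View pics/c4.png

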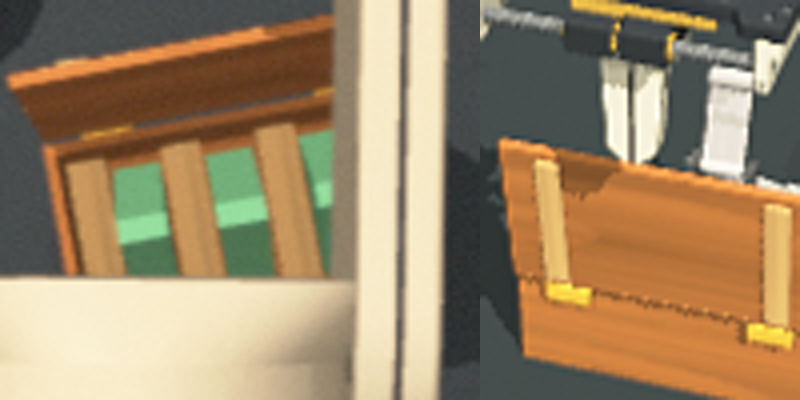

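The prism now sits in the left slot between the rails, its top edge in line with its fellows (crop (145,225) vs (245,208)). The lid is untouched. Now push the lid from behind.

```bash
python3 -m inch '[[[0,0,2.2,0,0,0,1],[0,0,2.2,0,0,0,1],[0,0,2.2,0,0,0,1],[0,0,2.2,0,0,0,1],[0,0,0,0,0,0,1]]]' 
python3 -m inch '[[[1.2,0,0,0,0,0,1],[1.2,0,0,0,0,0,1],[1.2,0,0,0,0,0,1],[1.2,0,0,0,0,0,1],[1.1,0,0,0,0,0,1]]]' 
python3 -m inch '[[[0.9,0,0,0,0,0,1],[0.7,0,0.1,0,0,0,1],[0.8,0,0.2,0,0,0,1],[0.8,0,0.2,0,0,0,1],[0,0,0,0,0,0,1]]]' 
python3 -c "
from h import *
show(W(.039,0,.159),W(.018,0,.147))"
```

```text
t: 11.4
tool_pos: [0.6753, 0.0561, 0.1621]
orientation: [0.301, -3.121, -0.001]
force: [-0.3, 0.5, 0.1]
opening: 0.0003
t: 11.9
tool_pos: [0.6212, 0.0447, 0.1688]
orientation: [-0.301, 3.122, -0.001]
force: [4.1, 0.1, 2.2]
opening: 0.0004
t: 12.4
tool_pos: [0.5875, 0.0382, 0.16]
orientation: [0.301, -3.126, -0.0]
force: [0.7, 0.5, 0.7]
opening: 0.0009
t 12.4 p [0.5875 0.0382 0.16  ] x-ang -169.0 z [-0.002 -0.    -1.   ] F [0.7 0.5 0.7] op 0.0009 q [-0.02  0.14  1.59 -0.    1.42 -1.78]
 to [0.5885 0.0387 0.159 ] shift cm in tool axes [-0.11  0.03  0.1 ]
 to [0.568  0.0346 0.147 ] shift cm in tool axes [1.98 0.02 1.31]
```

```bash
python3 -m inch '[[[0.7,0,0.4,0,0,0,1],[0.7,0,0.4,0,0,0,1],[0.6,0,0.5,0,0,0,1],[0.5,0,0.6,0,0,0,1],[0.6,0,0.6,0,0,0,1]]]' 
python3 -m inch '[[[0.5,0,0.6,0,0,0,1],[0.4,0,0.6,0,0,0,1],[0.3,0,0.6,0,0,0,1],[0.3,0,0.6,0,0,0,1],[0.2,0,0.6,0,0,0,1]]]' 
python3 -m inch '[[[0.2,0,0.5,0,0,0,1],[0.1,0,0.4,0,0,0,1],[0,0,0.3,0,0,0,1],[0,0,0,0,0,0,1]]]' 
python3 -c "
from h import *
show(W(-.012,0,.092))"
```

```text
t: 12.9
tool_pos: [0.5578, 0.0324, 0.1349]
orientation: [0.301, -3.127, -0.0]
force: [1.9, -0.6, 0.7]
opening: 0.0006
t: 13.4
tool_pos: [0.5414, 0.0292, 0.1051]
orientation: [0.301, -3.127, -0.0]
force: [2.3, -0.3, 1.7]
opening: 0.0003
t: 13.8
tool_pos: [0.5381, 0.0286, 0.0928]
orientation: [0.301, -3.126, -0.0]
force: [0.3, -0.8, 0.4]
opening: 0.0009
t 13.8 p [0.5381 0.0286 0.0928] x-ang -169.0 z [-0.002 -0.    -1.   ] F [ 0.3 -0.8  0.4] op 0.0009 q [-0.04  0.06  1.79 -0.    1.28 -1.8 ]
 to [0.5385 0.0287 0.092 ] shift cm in tool axes [-0.05  0.    0.08]
```

```bash
python3 -m inch '[[[0,0,0.1,0,0,0,1],[0,0,0.1,0,0,0,1],[0,0,0,0,0,0,1]]]' 
python3 -m inch '[[[0,0,0.1,0,0,0,1],[0,0,0,0,0,0,1],[0,0,0,0,0,0,1]]]' 
```

```text
t: 14.1
tool_pos: [0.5387, 0.0287, 0.0923]
orientation: [0.301, -3.127, 0.0]
force: [-3.8, 0.7, 5.6]
opening: 0.0
t: 14.4
tool_pos: [0.5387, 0.0287, 0.0922]
orientation: [0.301, -3.127, 0.0]
force: [-6.7, -0.1, 12.8]
opening: 0.0008
```

The lid stops the tip at z = 0.0922 (shut top is 0.092), so it is shut. Now I move round to the robot side of the strap.

```bash
python3 -m inch '[[[0,0,-2,0,0,0,1],[0,0,-3.5,0,0,0,1],[0,0,-3.5,0,0,0,1],[0,0,-3.5,0,0,0,1],[0,0,-3.6,0,0,0,1]]]' >/dev/null
python3 -m inch '[[[0,0,0,0,0,0,1],[3,0,0,0,0,0,1],[3,0,0,0,0,0,1],[3,0,0,0,0,0,1],[3,0,0,0,0,0,1]]]' >/dev/null
python3 -m inch '[[[0,0,0,0,0,0,1],[0,0,0,0,0,0,1],[0,0,0,0,0,0,1]]]' 
python3 - <<'E'
from h import *
show(W(-.13,0,.15),W(-.0755,0,.149))
i=robot.read_camera("top")["image"];s=robot.read_camera("scene");j=s["image"]
f=lambda a,k:cv2.resize(a,None,fx=k,fy=k,interpolation=cv2.INTER_CUBIC)
cv2.imwrite("pics/c5.png",np.hstack([f(i[120:260,200:320],3),f(j[130:270,190:330],3)]))
E
```

```text
t: 15.7
tool_pos: [0.4216, 0.0058, 0.2516]
orientation: [-0.301, 3.127, 0.0]
force: [-0.2, 0.6, 0.3]
opening: 0.0008
t 15.7 p [0.4216 0.0058 0.2516] x-ang -169.0 z [ 0.  0. -1.] F [-0.2  0.6  0.3] op 0.0008 q [-0.11 -0.38  1.9   0.    1.62 -1.87]
 to [0.4228 0.0056 0.15  ] shift cm in tool axes [-0.11 -0.04 10.16]
 to [0.4763 0.0163 0.149 ] shift cm in tool axes [-5.56 -0.02 10.26]
```

View pics/c5.png

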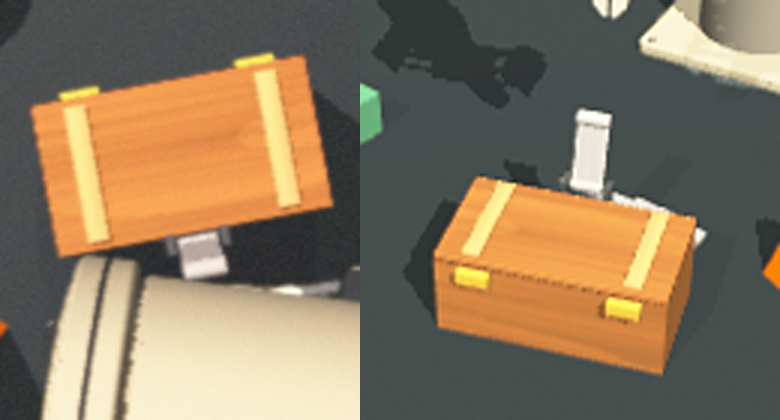

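The lid lies flat on the rim, and the strap (crop (590,150)) still stands up, unmoved. Next I push the strap over from the robot side.

```bash
python3 -m inch '[[[0,0,2.5,0,0,0,1],[0,0,2.5,0,0,0,1],[0,0,2.5,0,0,0,1],[0,0,2.6,0,0,0,1],[0,0,0,0,0,0,1]]]' 
python3 -m inch '[[[-1.2,0,0,0,0,0,1],[-1.2,0,0,0,0,0,1],[-1,0,0,0,0,0,1],[-1,0,0,0,0,0,1],[-1,0,0,0,0,0,1]]]' 
python3 -m inch '[[[-0.7,0,0,0,0,0,1],[-0.7,0,0.2,0,0,0,1],[-0.7,0,0.3,0,0,0,1],[0,0,0,0,0,0,1]]]' 
python3 -c "
from h import *
show(W(-.061,0,.1467),W(-.047,0,.14))"
```

```text
t: 16.3
tool_pos: [0.4186, 0.0062, 0.1467]
orientation: [0.301, -3.12, -0.002]
force: [-0.2, -0.2, 0.1]
opening: 0.0007
t: 16.8
tool_pos: [0.4748, 0.0162, 0.1512]
orientation: [-0.301, 3.127, -0.0]
force: [-1.9, 0.6, 1.0]
opening: 0.0005
t: 17.2
tool_pos: [0.4951, 0.0202, 0.1451]
orientation: [0.301, -3.127, -0.0]
force: [0.5, 0.0, 0.5]
opening: 0.0006
t 17.2 p [0.4951 0.0202 0.1451] x-ang -169.0 z [-0.  0. -1.] F [0.5 0.  0.5] op 0.0006 q [-0.06 -0.11  1.86  0.    1.39 -1.83]
 to [0.4905 0.0191 0.1467] shift cm in tool axes [ 0.47 -0.02 -0.16]
 to [0.5042 0.0219 0.14  ] shift cm in tool axes [-0.93 -0.01  0.51]
```

```bash
python3 -m inch '[[[-0.5,0,0.25,0,0,0,1],[-0.5,0,0.3,0,0,0,1],[-0.5,0,0.5,0,0,0,1],[-0.5,0,0.6,0,0,0,1],[-0.4,0,0.6,0,0,0,1]]]' 
python3 -m inch '[[[-0.4,0,0.5,0,0,0,1],[-0.3,0,0.5,0,0,0,1],[-0.2,0,0.4,0,0,0,1],[0,0,0,0,0,0,1]]]' 
python3 - <<'E'
from h import *
show(W(-.026,0,.102),W(-.002,0,.106))
E
```

```text
t: 17.7
tool_pos: [0.519, 0.0248, 0.1229]
orientation: [-0.301, 3.126, -0.0]
force: [0.3, 0.8, 2.4]
opening: 0.0008
t: 18.1
tool_pos: [0.5267, 0.0263, 0.1082]
orientation: [0.301, -3.126, -0.0]
force: [0.1, -0.1, 0.2]
opening: 0.0005
t 18.1 p [0.5267 0.0263 0.1082] x-ang -169.0 z [-0.001  0.    -1.   ] F [ 0.1 -0.1  0.2] op 0.0005 q [-0.05  0.02  1.81 -0.    1.31 -1.81]
 to [0.5248 0.026  0.102 ] shift cm in tool axes [0.19 0.   0.62]
 to [0.5483 0.0307 0.106 ] shift cm in tool axes [-2.21  0.01  0.21]
```

Now lift, move over the rolled end, and press.

```bash
python3 -m inch '[[[0,0,-2.4,0,0,0,1],[-1.1,0,0,0,0,0,1],[-1.1,0,0,0,0,0,1],[0,0,1.2,0,0,0,1],[0,0,0.6,0,0,0,1]]]' 
python3 -m inch '[[[0,0,0.4,0,0,0,1],[0,0,0.3,0,0,0,1],[0,0,0.2,0,0,0,1],[0,0,0,0,0,0,1]]]' 
python3 -m inch '[[[0,0,0.1,0,0,0,1],[0,0,0.1,0,0,0,1],[0,0,0,0,0,0,1]]]'
```

```text
t: 18.6
tool_pos: [0.5478, 0.0306, 0.1131]
orientation: [0.301, -3.125, -0.0]
force: [-0.4, -0.0, 1.3]
opening: 0.0004
t: 19.0
tool_pos: [0.5481, 0.0306, 0.1062]
orientation: [0.301, -3.126, -0.0]
force: [-0.7, -0.0, 0.2]
opening: 0.0006
t: 19.3
tool_pos: [0.5484, 0.0306, 0.1057]
orientation: [-0.301, 3.127, -0.0]
force: [-8.6, 0.5, 13.9]
opening: 0.0003
```

The tip stops at 0.1057 with 14 N, as the flat strap requires (0.106). Retreating for a last look.

```bash
python3 -m inch '[[[0,0,-1,0,0,0,1],[0,0,-3.5,0,0,0,1],[0,0,-3.5,0,0,0,1],[0,0,-3.5,0,0,0,1],[0,0,-3,0,0,0,1]]]' >/dev/null
python3 -m inch '[[[2,3.5,0,0,0,0,1],[2,3.5,0,0,0,0,1],[2,3.5,0,0,0,0,1],[2,3.5,0,0,0,0,1],[2,3.5,0,0,0,0,1]]]' >/dev/null
python3 -m inch '[[[0,3,0,0,0,0,1],[0,3,0,0,0,0,1],[0,0,0,0,0,0,1],[0,0,0,0,0,0,1]]]'
python3 - <<'E'
from h import *
C=robot.read_camera("top");i=C["image"];j=robot.read_camera("scene")["image"]
f=lambda a,k:cv2.resize(a,None,fx=k,fy=k,interpolation=cv2.INTER_CUBIC)
cv2.imwrite("pics/c6.png",np.vstack([np.hstack([f(i[90:260,130:320],2)[:, :380],f(j[130:300,190:390],2)[:, :400]]),np.pad(cv2.resize(i,(340,255)),((0,0),(0,440),(0,0)))]))
print("predicted tip px",proj(C,W(-.002,0,.106)).round(1))
for n,k in(("top",i),("scene",j)):
    a=np.load(n+"0.npz")["image"];d=(cv2.absdiff(a,k).max(2)>40).astype("uint8");d=cv2.morphologyEx(d,cv2.MORPH_OPEN,np.ones((3,3)))
    nn,l,s,c=cv2.connectedComponentsWithStats(d);print(n,[x.tolist() for x in s[1:] if x[4]>40])
E
```

```text
t: 20.7
tool_pos: [0.4054, 0.2423, 0.2492]
orientation: [-0.304, 3.127, -0.001]
force: [0.1, -0.7, 0.7]
opening: 0.0002
predicted tip px [260.5 172.3]
top [[201, 119, 105, 81, 4407], [135, 194, 19, 33, 394], [260, 202, 16, 12, 162], [0, 206, 133, 178, 10061], [87, 217, 46, 27, 491], [102, 223, 46, 67, 1385], [173, 231, 16, 28, 308], [75, 238, 27, 47, 224]]
scene [[344, 0, 10, 20, 133], [355, 0, 5, 18, 72], [360, 0, 61, 20, 734], [436, 0, 76, 159, 3596], [367, 14, 50, 22, 510], [335, 27, 54, 61, 1368], [303, 28, 35, 45, 994], [298, 49, 4, 17, 62], [388, 51, 9, 15, 86], [388, 67, 7, 13, 69], [314, 72, 18, 12, 87], [325, 84, 81, 55, 1658], [340, 128, 29, 29, 503], [483, 133, 19, 10, 66], [502, 157, 10, 21, 123], [261, 166, 13, 24, 258], [210, 185, 66, 41, 1439], [281, 199, 18, 30, 321], [357, 223, 17, 33, 389]]
```

View pics/c6.png

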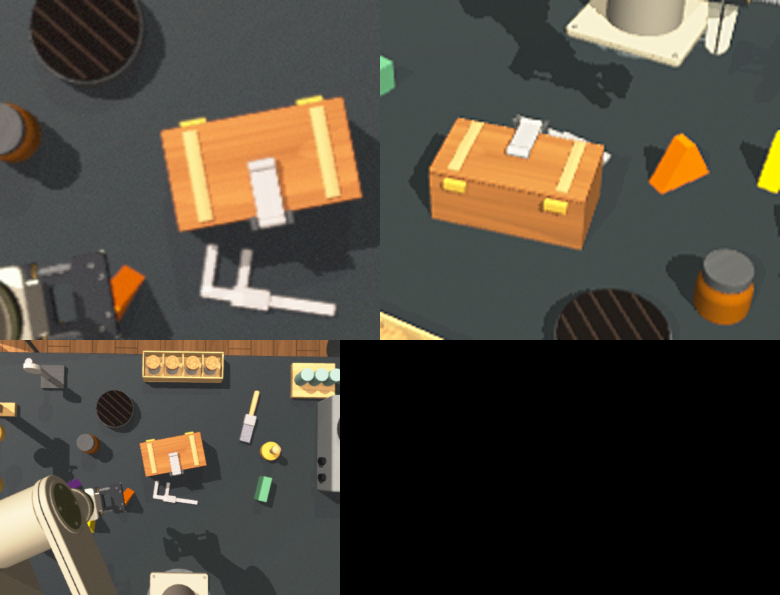

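The lid is shut and the strap lies flat on it, with its end at the predicted spot. The only other image differences are the prism's old spot and the arm with its shadow.

```bash
python3 -c "
from plant import robot
robot.close_job()"
```

```text
the job is handed in; nothing more can be done
```

The job is done and handed in, in the order asked, at about 20.8 s of the 72 s allowed. I set the green prism gently into the free left slot and let go. I then pushed the lid shut from behind and swung the strap over, pressing it down at its rolled end.

- **Prism:** it touched down where the pad should stop it. After release, its top lined up with the two stored prisms in the picture.
- **Lid:** it stopped the fingertips at 92.2 mm when pressed at about 13 N; a shut lid should be at 92 mm.
- **Clamp strap:** its end stopped the fingertips at 105.7 mm at about 14 N; lying flat it should be at 106 mm. The last pictures show the lid shut and the strap flat on it.
- **Other things on the table:** comparing the first and last pictures, only the case, the prism's old spot, and the arm and its shadow differ. The arm partly hid the purple and yellow look-alikes in the last top view, so I checked those less fully. The shut lid hides the stored prisms; they looked in place before I closed it.

No check failed. The case's yaw differed by about 1° between the rim and the rails, and I used a value in between.

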